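# Gauge a drill sleeve, then hold the spring-shut case open

### The job

Two brass drill sleeves of the same outer size stand on the bench: slide the one whose bore fits the gauge pin all the way down onto the gauge's round base and let go of it, and leave the other standing on the bench. Then take the lid of the red case by its black bar handle, open it to 60 degrees from shut and keep it there, so that your mate can put the sleeve away: the lid springs shut when let go, so finish while still holding the handle with the lid still. Leave the glue bottle, the wax tin and the wrench alone.

Things in the scene. Friction and masses are not known exactly. Their poses are not given: they have to be found in the camera images.
- gauge: Fixed gauge: an upright bright steel pin, 16 mm diameter, in the middle of a dark round base (56 mm diameter, 12 mm thick). Origin: centre of the underside, on the bench; z up, along the pin. The pin rises 50 mm above the base (its tip is 62 mm above the bench), its top 6 mm tapering to 9 mm diameter.
- sleeve_wide: Loose brass sleeve standing on end, 32 mm outer diameter, 40 mm tall, through bore 18 mm: it slides over the pin. About 0.18 kg. Origin: centre of its underside; z along the bore.
- sleeve_tight: Loose brass sleeve standing on end, also 32 mm outer diameter and 40 mm tall, but its bore is 11 mm: it does not go over the pin. About 0.22 kg. Origin: centre of its underside; z along the bore. The two sleeves may stand in either place.
- case: Fixed red sheet-steel case on the bench, 190 mm deep (its x), 300 mm wide (its y), 100 mm tall, plus the lid. Origin: centre of its underside; x points from the handle side (front, towards the robot) to the hinge side.
- case_hinge (a point): Middle of the lid's hinge line, at the case's rear upper edge: 95 mm in the case's +x from its origin, 100 mm above the bench. The hinge line runs along the case's y.
- case_lid (a joint): Angle of the red lid, rad: 0 shut, growing as the front edge lifts and swings away from the robot; stop at 1.75. 60 degrees is 1.047. The lid is 190 by 300 mm and 24 mm tall, about 0.5 kg with its handle, and gravity and a spring shut it from any angle: some 3 to 5 N at the handle hold it up.
- lid_handle: Black round grip of the handle: a level tube, 12 mm diameter, 100 mm long, along the case's y, between two steel arms, 45 mm in front of the lid's edge. Origin: its middle, 235 mm in front of the hinge line and, lid shut, 10 mm above it (110 mm over the bench). It rolls freely on its own axis. Free space below; pinch it from above, a finger in front and one behind.
- glue: White glue bottle with orange cap and yellow label, 52 mm diameter, 140 mm tall, loose. Origin: centre of underside. To be left alone.
- wax_tin: Low wax tin with green label, 68 mm diameter, 45 mm tall, loose. Origin: centre of underside. To be left alone.
- wrench: Steel open-ended wrench lying on the bench, 140 mm long along its x, loose. Origin: under its middle. To be left alone.

How it is judged:
By the outcome, as a careful person would: the job done as asked, in the order asked, and still so for the second after the job is handed in, while the arm keeps its last pose, push and grip.
It also fails if it takes over 51 s, if anything falls off the work surface, if the arm or the gripper's body presses on something with over 40 N, if the wrist force passes 120 N, or if a joint passes its speed limit or range.

### The arm

A 7-joint arm with a two-finger parallel gripper is mounted at the origin on the work surface. World frame = base frame: x ahead of the robot, y to its left, z up, the work surface at z = 0. Lengths are in m, angles in rad, forces in N, time in s.
With the tool pointing down it reaches from about 0.4 to 0.875 m from the base axis. Payload 19.3 kg.
Tool frame: the origin (TCP) lies at the very end of the fingers, on their centre line; the grasp point (between the pads) lies 19 mm behind it; z points along the fingers, y is the line along which they close (so a half turn about z gives the same grasp; the last joint's range is limited). The gripper opens to 85 mm and grips with 20 to 120 N. Pads are 22 mm wide; open, the fingers measure 114 mm over their backs; the gripper's body (76 mm by 85 mm) begins 54 mm behind the grasp point. The pads swing forward as they close: fully open they stand 13 mm farther back than shut.
Start: joints at [1.23, 0.521, -0.036, 1.599, 0.021, 1.021, -0.113], TCP at [0.167, -0.602, 0.231] pointing down, gripper open.
Joint ranges: [-2.91, 2.91], [-0.3, 2.13], [-1.5, 1.42], [0.17, 2.43], [-1.26, 4.41], [0.16, 1.93], [-2.52, 2.52]. Speed limits (rad/s): [1.89, 1.89, 2.39, 2.39, 3.01, 3.01, 3.01].

### API

Orientations are given as [roll, pitch, yaw] about the fixed x, y, z axes, in that order (R = Rz(yaw) Ry(pitch) Rx(roll)).
In Python, from workcell import bot, grab_frame, calibration, job gives the robot as it stands.
- The arm moves only by the tool creep_tool, called by a JSON object that holds its "name" and its "arguments", one argument or row to a line. Schema: {"type":"object","properties":{"increments":{"type":"array","items":{"type":"array","items":{"type":"array","items":{"type":"number"},"minItems":7,"maxItems":7},"minItems":1,"maxItems":5},"minItems":1,"maxItems":1},"squeeze":{"type":"number"},"only":{"type":"string"},"quiet":{"type":"boolean"},"lines":{"type":"string"}},"required":["increments"],"additionalProperties":false}. increments is a list that holds a single list of rows (three levels of brackets), with 1 to 5 rows, each of 7 numbers: the finger opening in m, then dx, dy, dz in parts of the range, where 1.0 means 75 cm, then a rotation vector rx, ry, rz in normalised numbers (1 is 2 pi rad); each row is the pose to reach, as a shift and turn from the pose commanded when the call began, along the tool's axes at that moment; what a row does not reach only later rows make up. A row lasts 1/8 s, in which the tool goes at most 0.0625 m and 0.188 rad, less where a joint would pass 70% of its speed; a pose out of reach is approached as far as the arm can. The fingers move at their own pace and stop on an object; squeeze is the grip in N (left out, the last holds). Time passes only in rows, so rows that do not move let the fingers close. The tool returns the time, the measured TCP pose, the force, the opening and the grip force at its end. only (a regular expression) keeps the lines of the reply that match it, lines (a string "A,B") keeps lines A to B, and quiet returns only ok. No shift or turn number may pass 1 either way. Input that does not fit is refused with a message, and nothing moves.
- bot.observe(): the state, without advancing time (a new reading comes with each control period).
- grab_frame(name): name is "scene" or "top" or "wrist"; returns (picture, depth): 420x560x3 uint8, blue, green, red; 420x560 float32, m along the optical axis (not along the pixel's ray), 0 where there is no reading.
- calibration(name): a dict with "vfov" (degrees; the focal length in pixels is half the picture's height over the tangent of half this angle, whatever the lens; pixels are square), "cx", "cy" (the principal point, pixels), "eye" and "attitude" of the camera in the world. Camera axes: x right, y down, z forward; pixel columns grow to the right and rows downward; lengths in m; the calibration is good to about 2 mm. A picture is of the moment at which its call begins: read the wrist's pose just before it. calibration takes no time and is no camera call; for the wrist camera it gives the pose at the moment of the call.
- job.job_done(): hands the job in; it is judged then, once.
The state is a dict: "clock": time; "qpos": joint angles; "qd": joint speeds; "joint_efforts": joint torques, N m; "position": TCP position; "tool_rot": TCP orientation; "force": force on the tool from outside, world axes, zero at the start; "moment": the same for the moment, N m; "grip_width": finger opening in m; "finger_force": force on a finger pad.
Only numpy, scipy, OpenCV 4.12 (cv2) and the standard library are available. Lean on these libraries where they do the work, as an engineer would, in place of code of your own. Each camera call takes 0.05 s, during which the arm holds its last target. There are 200 camera calls.

## Working session

There is one attempt and no reset: what is moved stays moved. The work goes in short steps, Python scripts to look and compute and a tool call to move; the robot and the scene stay as the last step left them, time stands still between calls to the robot, and variables do not carry over. Pictures are saved under pics/ and viewed, at most 10 in all, crops included, and the job is handed in when it is done.

```bash
ls; mkdir -p pics; python3 - <<'E'
from workcell import bot, grab_frame, calibration
import cv2,numpy as np
s=bot.observe();print(s['clock'],s['position'],s['tool_rot'],s['grip_width'])
ims=[]
for n in("scene","top"):
    print(n,calibration(n))
    p,d=grab_frame(n);cv2.imwrite(f'pics/{n}0.png',p);np.save(f'pics/{n}0.npy',d);print((d>0).mean())
E
```

```text
pics
0.0 [ 0.16706791 -0.60192984  0.23073899] [-3.14048852e+00  4.27113191e-05  2.70733887e-01] 0.08570409541316333
scene {'vfov': 46.45513077733253, 'cx': 282.94127262107185, 'cy': 211.4519890354578, 'eye': array([1.21441849, 0.68488799, 0.73827507]), 'attitude': array([-2.20801731,  0.01588398,  2.29663117])}
0.9796343537414965
top {'vfov': 45.88104900875012, 'cx': 279.9170155612202, 'cy': 205.1044512032994, 'eye': array([0.27848874, 0.08252951, 1.36682482]), 'attitude': array([-2.90155350e+00,  2.85993608e-03, -1.57897742e+00])}
0.9961139455782313
```

View pics/scene0.png

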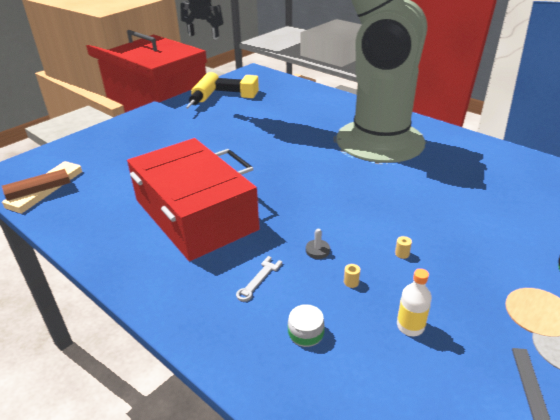

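View pics/top0.png

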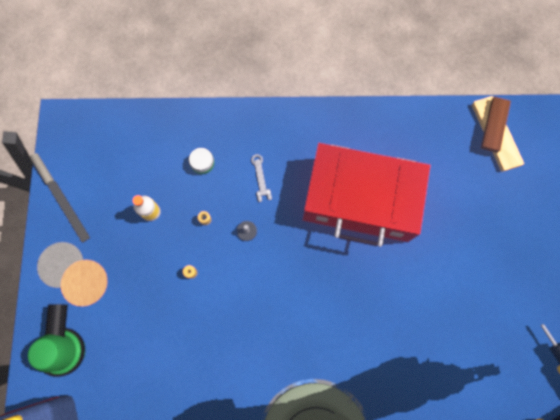

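The scene view shows the gauge at (318,247), the sleeves at (403,247) and (352,275), the case at (195,195) and its handle near (240,160). The top view has the gauge at (246,231), the sleeves at (204,218) and (189,271), and the handle bar near (328,247).

```bash
cat > h.py <<'E'
import cv2,numpy as np
from scipy.spatial.transform import Rotation as Ro
from workcell import bot, grab_frame, calibration
def cam(c):
    f=210/np.tan(np.radians(c['vfov'])/2); return f,Ro.from_euler('xyz',c['attitude']).as_matrix(),np.array(c['eye'])
def ray(c,u,v):
    f,R,e=cam(c); return e,R@np.array([(u-c['cx'])/f,(v-c['cy'])/f,1.])
def plane(c,u,v,z):
    e,r=ray(c,u,v); return e+r*(z-e[2])/r[2]
def tri(c1,p1,c2,p2):
    e1,r1=ray(c1,*p1);e2,r2=ray(c2,*p2);r1=r1/np.linalg.norm(r1);r2=r2/np.linalg.norm(r2)
    t=np.linalg.lstsq(np.c_[r1,-r2],e2-e1,rcond=None)[0]
    a=e1+r1*t[0];b=e2+r2*t[1];return (a+b)/2,np.linalg.norm(a-b)
def cloud(c,d):
    f,R,e=cam(c);v,u=np.mgrid[:420,:560]
    return e+np.stack([(u-c['cx'])/f*d,(v-c['cy'])/f*d,d],-1)@R.T
def tool(p):  # world point -> shift in tool axes from measured pose
    s=bot.observe();return Ro.from_euler('xyz',s['tool_rot']).inv().apply(np.array(p)-s['position'])
E
python3 - <<'E'
from h import *
np.set_printoptions(precision=4,suppress=True)
P={n:cv2.imread(f'pics/{n}0.png') for n in('scene','top')}
C={n:calibration(n) for n in P}
X={n:cloud(C[n],np.load(f'pics/{n}0.npy')) for n in P}
print('bench z',X['top'][300,300],X['scene'][330,200])
for n,bs in(('scene',[(403,247),(352,275)]),('top',[(204,218),(189,271)])):
    hsv=cv2.cvtColor(P[n],cv2.COLOR_BGR2HSV)
    m=cv2.inRange(hsv,(12,90,70),(35,255,255))
    for u,v in bs:
        sub=np.zeros_like(m);sub[v-18:v+18,u-18:u+18]=m[v-18:v+18,u-18:u+18]
        ys,xs=np.nonzero(sub);pts=X[n][ys,xs];top=pts[pts[:,2]>np.percentile(pts[:,2],60)]
        print(n,(u,v),xs.min(),xs.max(),ys.min(),ys.max(),'zmax',pts[:,2].max(),'top mean',top.mean(0), 'plane40',plane(C[n],(xs.min()+xs.max())/2,(ys.min()+ys.max())/2,.04))
# gauge
for n,(u,v) in(('scene',(318,247)),('top',(246,231))):
    hsv=cv2.cvtColor(P[n],cv2.COLOR_BGR2HSV);m=(hsv[...,1]<110)
    sub=np.zeros(m.shape,bool);sub[v-22:v+16,u-18:u+18]=m[v-22:v+16,u-18:u+18]
    q=X[n][sub];b=q[(q[:,2]>.006)&(q[:,2]<.02)];t=q[q[:,2]>.045]
    print(n,'base',len(b),b.mean(0),(b.min(0)+b.max(0))/2,'pin',len(t),t.mean(0) if len(t) else 0,q[:,2].max())
# handle bar: not red, z around .11, near top px
for n,(u,v,w) in(('top',(328,245,32)),('scene',(238,160,22))):
    q=X[n][v-w:v+w,u-w:u+w];hsv=cv2.cvtColor(P[n],cv2.COLOR_BGR2HSV)[v-w:v+w,u-w:u+w]
    k=(q[...,2]>.09)&(q[...,2]<.125)&(hsv[...,2]<80);p=q[k]
    print(n,'handle',len(p),p.mean(0),p.min(0),p.max(0))
a=cv2.resize(P['top'][200:290,170:270],(400,360),interpolation=2);b=cv2.resize(P['scene'][225:295,300:420],(400,233),interpolation=2)
c=cv2.resize(P['top'][225:265,290:390],(400,160),interpolation=2);d=cv2.resize(P['scene'][130:200,200:300],(400,193*400//276),interpolation=2)
o=np.zeros((600,800,3),np.uint8);o[:360,:400]=a;o[:233,400:]=b;o[360:520,:400]=c;o[240:240+d.shape[0],400:]=d
cv2.imwrite('pics/c1.png',o)
E
```

```text
bench z [0.3479 0.0315 0.    ] [0.8658 0.1477 0.0018]
scene (403, 247) 396 410 238 257 zmax 0.7382750724777888 top mean [0.4442 0.3357 0.0541] plane40 [0.4458 0.3361 0.04  ]
scene (352, 275) 345 359 265 287 zmax 0.04274813403888167 top mean [0.5763 0.2937 0.0392] plane40 [0.59   0.3034 0.04  ]
top (204, 218) 198 209 212 223 zmax 1.366824820173807 top mean [0.5638 0.2894 0.0781] plane40 [0.5702 0.2931 0.04  ]
top (189, 271) 183 195 266 277 zmax 0.04746003092221085 top mean [0.4236 0.3278 0.0433] plane40 [0.4231 0.3276 0.04  ]
scene base 305 [0.5447 0.1783 0.0124] [0.5411 0.1742 0.0128] pin 63 [0.575  0.2002 0.0879] 0.7382750724777888
top base 259 [0.5371 0.1775 0.0135] [0.5386 0.1771 0.0135] pin 34 [0.5287 0.1751 0.0973] 1.366824820173807
top handle 54 [ 0.4974 -0.0934  0.1159] [ 0.4906 -0.1177  0.1088] [ 0.5048 -0.0713  0.1213]
scene handle 47 [ 0.4962 -0.124   0.1143] [ 0.4852 -0.1655  0.1111] [ 0.5075 -0.0751  0.118 ]
```

View pics/c1.png

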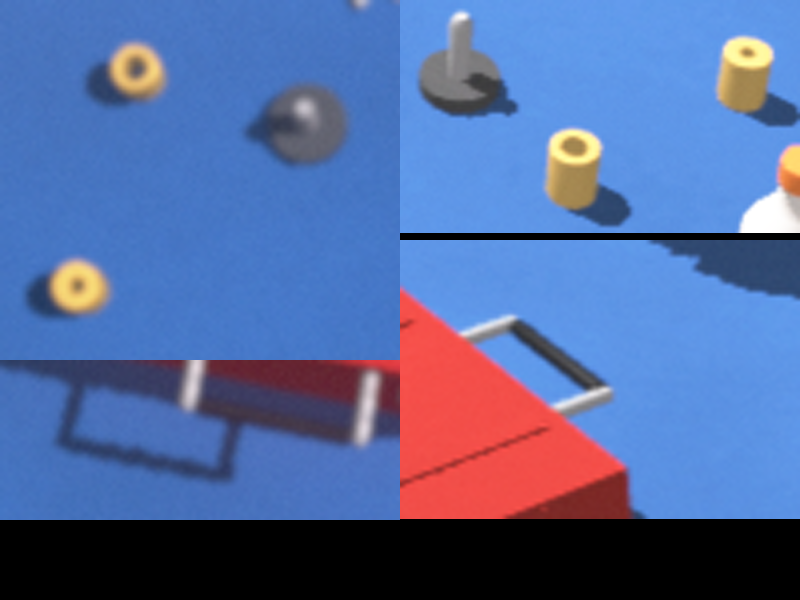

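The larger bore belongs to the sleeve at crop (135,70) in the top view and (573,147) in the scene view, so that is sleeve_wide. The pin tip is at top crop (303,107) and scene crop (460,17). The handle bar is the dark tube from (195,408) to (355,437) in the top crop.

```bash
python3 - <<'E'
from h import *
np.set_printoptions(precision=4,suppress=True)
s,t=calibration('scene'),calibration('top')
for n,a,b in(('wide top',(351.9,269.1),(203.9,217.2)),('tight top',(403.8,240.3),(189.5,271.2)),('pin tip',(318,229.5),(245.7,226.7)),('h1',(228.2,150.5),(378.7,244)),('h2',(250,166),(338.7,237))):
    p,e=tri(s,a,t,b);print(n,p,e)
X=cloud(s,np.load('pics/scene0.npy'));hsv=cv2.cvtColor(cv2.imread('pics/scene0.png'),40)
# gauge base ellipse & sleeve from scene, lid plane
m=(hsv[...,1]<110)
for n,(u,v) in(('gauge',(318,247)),):
    q=X[v-24:v+16,u-18:u+18][m[v-24:v+16,u-18:u+18]]
    p=q[(q[:,2]>.025)&(q[:,2]<.07)];print('pin cloud',len(p),p.mean(0),np.percentile(p[:,2],[5,95]))
o=bot.observe();print(o['clock'],calibration('wrist'))
R=Ro.from_euler('xyz',o['tool_rot']).as_matrix();print(R)
E
```

```text
wide top [0.5718 0.2915 0.0387] 0.0018319301509935855
tight top [0.424  0.3257 0.0409] 0.0009702713853442268
pin tip [0.5391 0.1753 0.0633] 0.0010114049115534794
h1 [ 0.4815 -0.1681  0.1123] 0.0010226160537065115
h2 [ 0.501  -0.0675  0.1136] 0.003439991178952516
pin cloud 105 [0.5437 0.1764 0.0468] [0.0293 0.0627]
0.1 {'vfov': 59.31662169662394, 'cx': 281.12490615380835, 'cy': 208.08936447126035, 'eye': array([ 0.2434, -0.5812,  0.3749]), 'attitude': array([ 2.8308,  0.0009, -1.2992])}
[[ 0.9636  0.2675 -0.0003]
 [ 0.2675 -0.9636  0.0009]
 [-0.0001 -0.001  -1.    ]]
```

The rows are not in the units I measure in: shifts go in shares of 75 cm and turns go in shares of 2 pi rad. I convert before sending: 0.24 m is 0.32, 0.15 m is 0.2.

{"name": "creep_tool", "arguments": {
  "increments": [
    [[0.085, 0.0667, -0.0507, 0, 0, 0, 0], [0.085, 0.1333, -0.1013, 0, 0, 0, 0], [0.085, 0.2, -0.1533, 0, 0, 0, 0], [0.085, 0.2667, -0.204, 0, 0, 0, 0], [0.085, 0.32, -0.2533, 0, 0, 0, 0]]
  ]
}}

```text
clock: 0.72
position: [0.3488, -0.353, 0.2312]
tool_rot: [-3.141, -0.0, 0.272]
force: [1.7, -1.1, 0.7]
grip_width: 0.0852
finger_force: 0.0
```

{"name": "creep_tool", "arguments": {
  "increments": [
    [[0.085, 0.064, -0.0507, 0, 0, 0, 0], [0.085, 0.128, -0.1013, 0, 0, 0, 0], [0.085, 0.192, -0.1533, 0, 0, 0, 0], [0.085, 0.2533, -0.204, 0, 0, 0, 0], [0.085, 0.2933, -0.2667, 0, 0, 0, 0]]
  ]
}}

```text
clock: 1.35
position: [0.5072, -0.1015, 0.231]
tool_rot: [-3.141, -0.0, 0.271]
force: [1.1, -0.6, -0.1]
grip_width: 0.0852
finger_force: 0.0
```

```bash
python3 - <<'E'
from h import *
np.set_printoptions(precision=4,suppress=True)
t=calibration('top')
for n,p,z in(('glue cap',(139,201),.14),('tin',(201,159),.045),('wrench end',(265,197),0),('wrench2',(258,158),0)):print(n,plane(t,*p,z))
o=bot.observe();print(o['clock'],o['position'],o['qpos'],tool((.5718,.2915,.15)),tool((.5395,.1755,.15)))
E
```

```text
glue cap [0.5928 0.4432 0.14  ]
tin [0.7373 0.3042 0.045 ]
wrench end [0.6372 0.126  0.    ]
wrench2 [0.7544 0.1462 0.    ]
1.35 [ 0.5072 -0.1015  0.231 ] [ 0.27    0.3591 -0.2399  1.8727  0.1047  0.9219 -1.3184] [ 0.1674 -0.3614  0.0811] [ 0.1052 -0.2583  0.0811]
```

In the tool's units: -0.27 m is -0.36, -0.216 m is -0.288.

{"name": "creep_tool", "arguments": {
  "increments": [
    [[0.085, 0.0333, -0.072, 0, 0, 0, 0], [0.085, 0.0667, -0.144, 0, 0, 0, 0], [0.085, 0.1, -0.216, 0.0133, 0, 0, 0], [0.085, 0.1333, -0.288, 0.0267, 0, 0, 0], [0.085, 0.1667, -0.36, 0.0533, 0, 0, 0]]
  ]
}}

```text
clock: 1.98
position: [0.5547, 0.1919, 0.1913]
tool_rot: [3.142, -0.001, 0.27]
force: [1.4, -0.7, -0.3]
grip_width: 0.0851
finger_force: 0.0
```

{"name": "creep_tool", "arguments": {
  "increments": [
    [[0.085, 0.0267, -0.06, 0.0267, 0, 0, 0], [0.085, 0.056, -0.1213, 0.0533, 0, 0, 0], [0.085, 0.056, -0.1213, 0.0533, 0, 0, 0], [0.085, 0.056, -0.1213, 0.0533, 0, 0, 0]]
  ]
}}

```text
clock: 2.48
position: [0.5703, 0.2884, 0.151]
tool_rot: [3.141, 0.001, 0.271]
force: [1.2, -1.2, -0.0]
grip_width: 0.0847
finger_force: 0.0
```

```bash
python3 - <<'E'
from h import *
np.set_printoptions(precision=4,suppress=True)
o=bot.observe();c=calibration('wrist');p,d=grab_frame('wrist');cv2.imwrite('pics/w1.png',p);np.save('pics/w1.npy',d);np.save('pics/w1c.npy',c,allow_pickle=True)
print(o['clock'],o['position'],o['tool_rot'],c)
for n,q in(('wide',(.5718,.2915,.04)),('tight',(.424,.3257,.04)),('pin',(.5391,.1753,.062)),('tcp',o['position'])):
    f,R,e=cam(c);v=R.T@(np.array(q)-e);print(n,v[0]/v[2]*f+c['cx'],v[1]/v[2]*f+c['cy'])
E
```

```text
2.475 [0.5703 0.2884 0.151 ] [3.141  0.0008 0.2708] {'vfov': 59.31662169662394, 'cx': 281.12490615380835, 'cy': 208.08936447126035, 'eye': array([0.6466, 0.3093, 0.295 ]), 'attitude': array([ 2.83  , -0.0007, -1.2993])}
wide 276.83361216563213 201.16013255652098
tight 190.2422177553218 354.3570329492618
pin 420.5880942776822 293.60069488344993
tcp 280.2090934167215 279.43681614735726
```

View pics/w1.png

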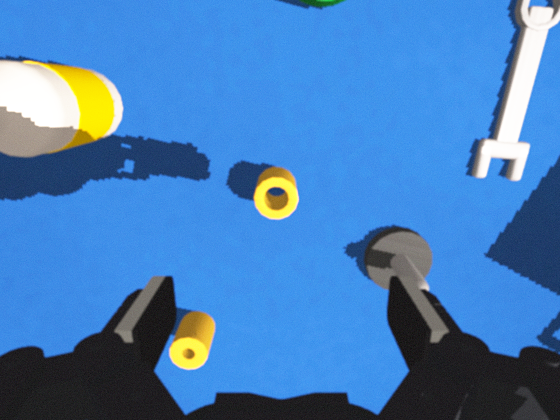

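In the wrist view the wide sleeve's top ring is at (276,198), the gauge pin's tip is near (424,288) and its base is at (398,260). The tight sleeve is at (190,350). I'll measure the ring and the pin more precisely.

```bash
python3 - <<'E'
from h import *
np.set_printoptions(precision=4,suppress=True)
c=np.load('pics/w1c.npy',allow_pickle=True).item();p=cv2.imread('pics/w1.png');d=np.load('pics/w1.npy');X=cloud(c,d)
hsv=cv2.cvtColor(p,40);m=cv2.inRange(hsv,(12,90,70),(40,255,255));sub=np.zeros_like(m);sub[155:230,245:310]=m[155:230,245:310]
q=X[(sub>0)];t=q[(q[:,2]>.037)&(q[:,2]<.045)];print('ring z',np.percentile(q[:,2],95),'centre',(t.max(0)+t.min(0))/2,t.max(0)-t.min(0),cv2.minEnclosingCircle((t[:,:2]*1000).astype(np.float32)))
g=X[220:300,355:440];s=hsv[220:300,355:440]
k=(g[...,2]>.008)&(g[...,2]<.017);b=g[k];print('base',len(b),b[:,2].mean(),cv2.minEnclosingCircle((b[:,:2]*1000).astype(np.float32)))
k=(g[...,2]>.054)&(g[...,2]<.075);b=g[k];print('tip',len(b),b.mean(0),b[:,2].max(),np.argwhere(k).mean(0)[::-1]+(355,220))
print('tool shifts',tool((.571,.29,.012)))
E
```

```text
ring z 0.042427361516910185 centre [0.5743 0.2933 0.0402] [0.0307 0.0302 0.0065] ((574.4058227539062, 293.19219970703125), 15.564022064208984)
base 2420 0.013472251834637987 ((540.1041870117188, 176.20675659179688), 28.322818756103516)
tip 119 [0.5459 0.1764 0.0593] 0.06428169139450124 [421.395  283.2941]
tool shifts [ 0.0009 -0.0021  0.1395]
```

In the tool's units: 0.139 m is 0.1853, -0.004 m is -0.0053.

{"name": "creep_tool", "arguments": {
  "increments": [
    [[0.085, 0.0047, -0.0053, 0.0533, 0, 0, 0], [0.085, 0.0047, -0.0053, 0.1133, 0, 0, 0], [0.085, 0.0047, -0.0053, 0.16, 0, 0, 0], [0.085, 0.0047, -0.0053, 0.1853, 0, 0, 0], [0.085, 0.0047, -0.0053, 0.1853, 0, 0, 0]]
  ],
  "squeeze": 60
}}

```text
clock: 3.15
position: [0.5727, 0.2929, 0.0121]
tool_rot: [3.141, 0.001, 0.27]
force: [-0.3, 0.2, 0.5]
grip_width: 0.0853
finger_force: 0.0
```

{"name": "creep_tool", "arguments": {
  "increments": [
    [[0.02, 0, 0, 0, 0, 0, 0], [0.02, 0, 0, 0, 0, 0, 0], [0.02, 0, 0, 0, 0, 0, 0], [0.02, 0, 0, 0, 0, 0, 0], [0.02, 0, 0, 0, 0, 0, 0]]
  ],
  "squeeze": 60
}}

```text
clock: 3.78
position: [0.5731, 0.2939, 0.0134]
tool_rot: [-3.141, -0.001, 0.271]
force: [-2.1, -2.6, 10.6]
grip_width: 0.0301
finger_force: 58.9
```

In the tool's units: -0.09 m is -0.12, -0.06 m is -0.08.

{"name": "creep_tool", "arguments": {
  "increments": [
    [[0.02, 0, 0, -0.0267, 0, 0, 0], [0.02, 0, 0, -0.08, 0, 0, 0], [0.02, 0, 0, -0.12, 0, 0, 0], [0.02, 0, 0, -0.12, 0, 0, 0], [0.02, 0, 0, -0.12, 0, 0, 0]]
  ]
}}

```text
clock: 4.4
position: [0.5725, 0.2934, 0.1025]
tool_rot: [3.141, 0.0, 0.271]
force: [0.2, -0.1, -1.7]
grip_width: 0.0294
finger_force: 59.9
```

```bash
python3 - <<'E'
from h import *
np.set_printoptions(precision=4,suppress=True)
o=bot.observe();print(o['clock'],o['position'],o['force'],tool((.540,.176,.102)))
for n in('wrist','scene'):
    c=calibration(n);p,d=grab_frame(n);cv2.imwrite(f'pics/{n}2.png',p);np.save(f'pics/{n}2.npy',d)
    X=cloud(c,d);hsv=cv2.cvtColor(p,40);m=cv2.inRange(hsv,(12,90,70),(40,255,255))>0
    near=m&(np.linalg.norm(X[...,:2]-o['position'][:2],axis=-1)<.04)&(X[...,2]<.25)
    q=X[near];print(n,len(q),np.percentile(q,[2,50,98],axis=0))
w=cv2.imread('pics/wrist2.png');s=cv2.imread('pics/scene2.png')
cv2.imwrite('pics/c2.png',np.hstack([w[150:],cv2.resize(s[180:315,280:400],(240,270))]))
E
```

```text
4.4 [0.5725 0.2934 0.1025] [ 0.1562 -0.1027 -1.6503] [-0.0627  0.1045  0.0005]
wrist 7613 [[0.5605 0.2803 0.0961]
 [0.5791 0.2942 0.1268]
 [0.589  0.3087 0.1317]]
scene 307 [[0.5616 0.2795 0.0933]
 [0.5823 0.295  0.1198]
 [0.5887 0.3084 0.1312]]
```

View pics/c2.png

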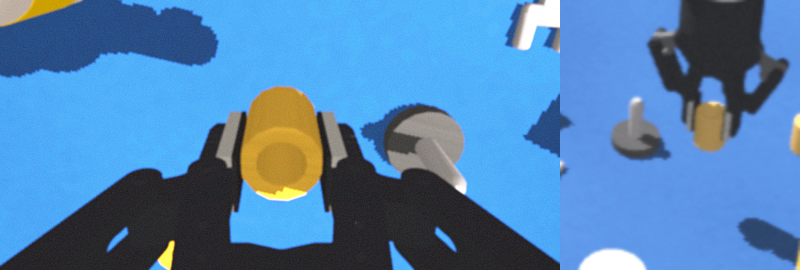

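The sleeve is held upright between the pads, with its top ring at (281,160) in the crop, and the gauge is clear on the right. Next I'll move above the pin and measure the two against each other.

In the tool's units: 0.105 m is 0.14, 0.075 m is 0.1.

{"name": "creep_tool", "arguments": {
  "increments": [
    [[0.02, -0.0267, 0.0467, 0, 0, 0, 0], [0.02, -0.06, 0.1, 0, 0, 0, 0], [0.02, -0.084, 0.14, 0, 0, 0, 0], [0.02, -0.084, 0.14, 0, 0, 0, 0], [0.02, -0.084, 0.14, 0, 0, 0, 0]]
  ]
}}

```text
clock: 5.12
position: [0.54, 0.1761, 0.102]
tool_rot: [-3.141, 0.0, 0.271]
force: [-0.4, -0.2, -2.2]
grip_width: 0.0295
finger_force: 60.0
```

```bash
cat > m.py <<'E'
from h import *
np.set_printoptions(precision=4,suppress=True)
import sys
o=bot.observe();print(o['clock'],o['position'],o['force']);zt=o['position'][2]+.028
for n in('wrist','scene','top'):
    c=calibration(n);p,d=grab_frame(n);cv2.imwrite(f'pics/{n}{sys.argv[1]}.png',p);np.save(f'pics/{n}{sys.argv[1]}.npy',d)
    X=cloud(c,d);hsv=cv2.cvtColor(p,40);m=cv2.inRange(hsv,(12,90,60),(40,255,255))>0
    near=(np.linalg.norm(X[...,:2]-o['position'][:2],axis=-1)<.035)
    q=X[near&m&(X[...,2]<zt+.02)]
    if len(q)>9:
        print(n,'sleeve z',np.percentile(q[:,2],[1,99]))
        t=q[q[:,2]>np.percentile(q[:,2],97)-.006];print(' ring',len(t),cv2.minEnclosingCircle((t[:,:2]*1000).astype(np.float32)))
    b=X[near&~m&(hsv[...,1]<130)&(X[...,2]>.007)&(X[...,2]<.018)]
    if len(b)>9: print(' base',len(b),cv2.minEnclosingCircle((b[:,:2]*1000).astype(np.float32)))
    b=X[near&~m&(hsv[...,1]<130)&(X[...,2]>.025)&(X[...,2]<.066)]
    if len(b)>9: print(' pin',len(b),b.mean(0),b[:,2].max())
E
python3 m.py 3; python3 -c "
import cv2;import numpy as np
cv2.imwrite('pics/c3.png',np.hstack([cv2.imread('pics/wrist3.png')[150:],cv2.resize(cv2.imread('pics/scene3.png')[190:280,280:360],(240,270),interpolation=2)]))"
```

```text
5.125 [0.54   0.1761 0.102 ] [-0.4069 -0.1611 -2.1822]
wrist sleeve z [0.0929 0.1313]
 ring 4003 ((541.0992431640625, 176.07720947265625), 16.567434310913086)
 base 3949 ((539.9654541015625, 176.0966339111328), 27.980430603027344)
 pin 644 [0.5457 0.1776 0.0476] 0.06365524966426606
scene sleeve z [0.0928 0.1377]
 ring 90 ((543.999755859375, 177.15110778808594), 18.349365234375)
 base 292 ((541.4862670898438, 172.45068359375), 29.84861183166504)
 pin 107 [0.5436 0.1764 0.0467] 0.06407248522797682
```

View pics/c3.png

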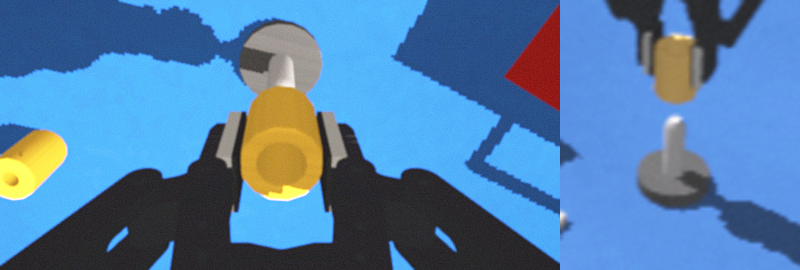

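The sleeve sits over the pin to within about 1 mm. Lowering it now.

In the tool's units: 0.045 m is 0.06, -0.001 m is -0.0013.

{"name": "creep_tool", "arguments": {
  "increments": [
    [[0.02, -0.0013, 0, 0.0267, 0, 0, 0], [0.02, -0.0013, 0, 0.04, 0, 0, 0], [0.02, -0.0013, 0, 0.0533, 0, 0, 0], [0.02, -0.0013, 0, 0.06, 0, 0, 0]]
  ]
}}

```text
clock: 5.78
position: [0.5391, 0.1756, 0.0569]
tool_rot: [-3.142, 0.0, 0.271]
force: [0.8, -0.6, -1.2]
grip_width: 0.0296
finger_force: 60.0
```

{"name": "creep_tool", "arguments": {
  "increments": [
    [[0.02, 0, 0, 0.0107, 0, 0, 0], [0.02, 0, 0, 0.0213, 0, 0, 0], [0.02, 0, 0, 0.0307, 0, 0, 0], [0.02, 0, 0, 0.0387, 0, 0, 0], [0.02, 0, 0, 0.0387, 0, 0, 0]]
  ]
}}

```text
clock: 6.4
position: [0.5391, 0.1755, 0.028]
tool_rot: [-3.141, 0.0, 0.271]
force: [0.8, 1.1, -2.9]
grip_width: 0.0293
finger_force: 59.8
```

Smooth so far. About 2 mm more, then release.

In the tool's units: 0.003 m is 0.004, 0.002 m is 0.0027.

{"name": "creep_tool", "arguments": {
  "increments": [
    [[0.02, 0, 0, 0.0013, 0, 0, 0], [0.02, 0, 0, 0.0027, 0, 0, 0], [0.02, 0, 0, 0.004, 0, 0, 0]]
  ]
}}

```text
clock: 6.78
position: [0.5392, 0.1754, 0.0255]
tool_rot: [-3.141, -0.0, 0.271]
force: [0.9, 2.2, -1.3]
grip_width: 0.0302
finger_force: 59.9
```

{"name": "creep_tool", "arguments": {
  "increments": [
    [[0.06, 0, 0, 0, 0, 0, 0], [0.06, 0, 0, 0, 0, 0, 0], [0.06, 0, 0, 0, 0, 0, 0], [0.06, 0, 0, 0, 0, 0, 0]]
  ]
}}

```text
clock: 7.28
position: [0.5391, 0.1753, 0.0254]
tool_rot: [3.142, 0.0, 0.271]
force: [0.8, -0.1, 0.5]
grip_width: 0.0599
finger_force: 0.0
```

{"name": "creep_tool", "arguments": {
  "increments": [
    [[0.06, 0, 0, -0.0267, 0, 0, 0], [0.06, 0, 0, -0.0667, 0, 0, 0], [0.06, 0, 0, -0.12, 0, 0, 0], [0.06, 0, 0, -0.2, 0, 0, 0], [0.06, 0, 0, -0.24, 0, 0, 0]]
  ]
}}

```text
clock: 7.9
position: [0.5398, 0.1756, 0.2084]
tool_rot: [-3.141, -0.003, 0.271]
force: [-0.2, 0.5, 0.2]
grip_width: 0.0602
finger_force: 0.0
```

```bash
python3 m.py 4;python3 -c "
import cv2;import numpy as np
cv2.imwrite('pics/c4.png',np.hstack([cv2.imread('pics/wrist4.png')[100:],cv2.resize(cv2.imread('pics/scene4.png')[200:280,280:340],(240,320),interpolation=2)]))"
```

```text
7.9 [0.5398 0.1756 0.2084] [-0.164   0.4804  0.1921]
wrist sleeve z [0.0128 0.0585]
 ring 739 ((539.9707641601562, 174.98178100585938), 15.781451225280762)
 base 1275 ((539.8695068359375, 175.91268920898438), 27.830617904663086)
 pin 317 [0.5405 0.1754 0.0598] 0.06521154466945422
scene sleeve z [0.0134 0.0546]
 ring 57 ((541.8894653320312, 175.80343627929688), 14.924495697021484)
 base 204 ((540.9441528320312, 174.98074340820312), 29.214557647705078)
 pin 76 [0.5418 0.1726 0.0534] 0.06442960300274958
```

View pics/c4.png

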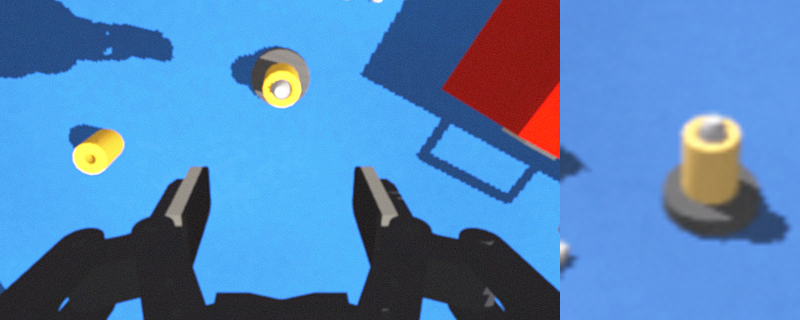

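The sleeve is seated on the base at (282,85), with the pin's tip through it and its ring top at about 52 mm. Now to the handle, turning 1.11 rad on the way.

In the tool's units: 0.27 m is 0.36, 0.216 m is 0.288, -0.925 rad is -0.1472.

{"name": "creep_tool", "arguments": {
  "increments": [
    [[0.06, -0.0333, 0.072, 0, 0, 0, -0.0294], [0.06, -0.0667, 0.144, 0, 0, 0, -0.0589], [0.06, -0.1, 0.216, 0, 0, 0, -0.0883], [0.06, -0.1333, 0.288, 0, 0, 0, -0.1178], [0.06, -0.168, 0.36, 0, 0, 0, -0.1472]]
  ]
}}

```text
clock: 8.68
position: [0.4919, -0.1062, 0.2044]
tool_rot: [-3.14, 0.0, 1.142]
force: [1.2, 0.4, 0.4]
grip_width: 0.0599
finger_force: 0.0
```

{"name": "creep_tool", "arguments": {
  "increments": [
    [[0.06, 0, 0, 0, 0, 0, -0.0294], [0.04, 0, 0, 0, 0, 0, -0.0294], [0.04, 0, 0, 0, 0, 0, -0.0294], [0.04, 0, 0, 0, 0, 0, -0.0294]]
  ]
}}

```text
clock: 9.18
position: [0.493, -0.1038, 0.2052]
tool_rot: [-3.141, -0.0, 1.32]
force: [-0.1, 0.1, -0.7]
grip_width: 0.0399
finger_force: 0.0
```

```bash
python3 - <<'E'
from h import *
np.set_printoptions(precision=4,suppress=True)
o=bot.observe();print(o['clock'],o['position'],o['tool_rot'],o['qpos'])
for n in('wrist','scene','top'):
    c=calibration(n);p,d=grab_frame(n);cv2.imwrite(f'pics/{n}5.png',p)
    X=cloud(c,d);hsv=cv2.cvtColor(p,40)
    k=(hsv[...,2]<75)&(X[...,2]>.098)&(X[...,2]<.125)&(np.linalg.norm(X[...,:2]-[.491,-.118],axis=-1)<.085)
    q=X[k]
    if len(q)>20:
        r=cv2.minAreaRect((q[:,:2]*1000).astype(np.float32));print(n,len(q),r,np.percentile(q[:,2],[5,50,95]),np.median(q,0))
E
```

```text
9.175 [ 0.493  -0.1038  0.2052] [-3.1413 -0.0001  1.32  ] [ 0.4957  0.4025 -0.5228  1.9221  0.2558  0.8826 -0.4073]
wrist 1199 ((493.2653503417969, -115.11881256103516), (98.4219741821289, 10.591544151306152), 77.25896453857422) [0.1136 0.1154 0.1169] [ 0.4956 -0.1025  0.1154]
scene 38 ((497.7838134765625, -118.27852630615234), (91.91437530517578, 5.658685684204102), 75.93140411376953) [0.1122 0.1137 0.1161] [ 0.4961 -0.129   0.1137]
```

View pics/wrist5.png

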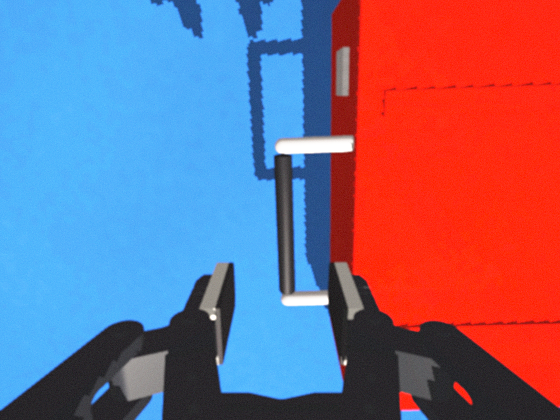

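The wrist view shows the bar from (283,155) to (288,295), between the finger planes, with the lid edge at column 345. The measured bar is 98 mm long and its top is at z 0.116, so its axis is at about 0.110. That all agrees, so I'm descending.

In the tool's units: 0.117 m is 0.156, -0.0115 m is -0.0153, -0.028 rad is -0.0045.

{"name": "creep_tool", "arguments": {
  "increments": [
    [[0.04, -0.0153, 0.0032, 0.0467, 0, 0, -0.0045], [0.04, -0.0153, 0.0032, 0.1, 0, 0, -0.0045], [0.04, -0.0153, 0.0032, 0.14, 0, 0, -0.0045], [0.04, -0.0153, 0.0032, 0.156, 0, 0, -0.0045], [0.04, -0.0153, 0.0032, 0.156, 0, 0, -0.0045]]
  ],
  "squeeze": 80
}}

```text
clock: 9.95
position: [0.4924, -0.116, 0.0884]
tool_rot: [-3.141, -0.0, 1.349]
force: [0.6, 0.3, 0.1]
grip_width: 0.0397
finger_force: 0.0
```

{"name": "creep_tool", "arguments": {
  "increments": [
    [[0.0, 0, 0, 0, 0, 0, 0], [0.0, 0, 0, 0, 0, 0, 0], [0.0, 0, 0, 0, 0, 0, 0], [0.0, 0, 0, 0, 0, 0, 0]]
  ],
  "squeeze": 80
}}

```text
clock: 10.45
position: [0.4924, -0.1163, 0.0887]
tool_rot: [3.141, 0.0, 1.349]
force: [-3.8, 1.4, 4.1]
grip_width: 0.0095
finger_force: 78.1
```

In the tool's units: -0.1162 m is -0.1549, -0.0947 m is -0.1263.

{"name": "creep_tool", "arguments": {
  "increments": [
    [[0.0, 0, 0.0031, -0.0327, 0, 0, 0], [0.0, 0, 0.0096, -0.0648, 0, 0, 0], [0.0, 0, 0.0195, -0.0961, 0, 0, 0], [0.0, 0, 0.0325, -0.1263, 0, 0, 0], [0.0, 0, 0.0487, -0.1549, 0, 0, 0]]
  ]
}}

```text
clock: 11.08
position: [0.527, -0.124, 0.205]
tool_rot: [-3.139, 0.0, 1.349]
force: [-1.2, 1.1, -4.5]
grip_width: 0.0096
finger_force: 79.0
```

In the tool's units: 0.0897 m is 0.1196, -0.0823 m is -0.1097.

{"name": "creep_tool", "arguments": {
  "increments": [
    [[0.0, 0, 0.0191, -0.0267, 0, 0, 0], [0.0, 0, 0.0408, -0.0513, 0, 0, 0], [0.0, 0, 0.0649, -0.0735, 0, 0, 0], [0.0, 0, 0.0913, -0.0931, 0, 0, 0], [0.0, 0, 0.1196, -0.1097, 0, 0, 0]]
  ]
}}

```text
clock: 11.7
position: [0.6155, -0.1435, 0.2888]
tool_rot: [-3.141, -0.0, 1.349]
force: [-8.3, 5.4, 9.6]
grip_width: 0.0097
finger_force: 80.6
```

{"name": "creep_tool", "arguments": {
  "increments": [
    [[0.0, 0, 0, 0, 0, 0, 0], [0.0, 0, 0, 0, 0, 0, 0], [0.0, 0, 0, 0, 0, 0, 0]]
  ]
}}

```text
clock: 12.08
position: [0.6152, -0.1434, 0.2885]
tool_rot: [3.141, -0.0, 1.349]
force: [-14.4, 5.1, 21.0]
grip_width: 0.0092
finger_force: 81.9
```

```bash
python3 - <<'E'
from h import *
np.set_printoptions(precision=4,suppress=True)
o=bot.observe();print(o['clock'],o['position'],o['force'],o['qd'])
ax=np.array([np.cos(-.222),np.sin(-.222)])
for n in('scene','top','wrist'):
    c=calibration(n);p,d=grab_frame(n);cv2.imwrite(f'pics/{n}6.png',p)
    X=cloud(c,d);hsv=cv2.cvtColor(p,40)
    red=((hsv[...,0]<8)|(hsv[...,0]>172))&(hsv[...,1]>150)&(d>0)&(X[...,2]>.13)&(X[...,2]<.33)&(np.linalg.norm(X[...,:2]-[.65,-.15],axis=-1)<.25)
    q=X[red]
    if len(q)<100: continue
    s=(q[:,:2]-[.493,-.1155])@ax   # along case x from handle start; hinge at .235
    ang=[]
    rng=np.random.default_rng(0);best=(0,)
    for _ in range(300):
        i=rng.choice(len(q),3,replace=False);nn=np.cross(q[i[1]]-q[i[0]],q[i[2]]-q[i[0]]);L=np.linalg.norm(nn)
        if L<1e-5: continue
        nn/=L;k=abs((q-q[i[0]])@nn)<.003
        if k.sum()>best[0]: best=(k.sum(),k)
    k=best[1];nn=np.linalg.svd(q[k]-q[k].mean(0),full_matrices=False)[2][2];nn*=np.sign(nn[2])
    print(n,len(q),k.sum(),'normal',nn,'angle',np.degrees(np.arccos(nn[2])),'line slope',np.degrees(np.arctan(-np.polyfit(s[k],q[k][:,2],1)[0])))
E
```

```text
12.075 [ 0.6152 -0.1434  0.2885] [-14.415    5.0517  20.992 ] [-0.0005 -0.0006  0.0012  0.0001  0.0001  0.0001  0.0014]
scene 6280 5207 normal [ 0.8446 -0.1821  0.5035] angle 59.769732293537544 line slope 59.6887210174923
top 1044 670 normal [ 0.8387 -0.1859  0.5118] angle 59.21287499034119 line slope 59.16500821275541
wrist 35239 22930 normal [ 0.839  -0.1856  0.5115] angle 59.234918911555035 line slope 59.154080585252316
```

View pics/scene6.png

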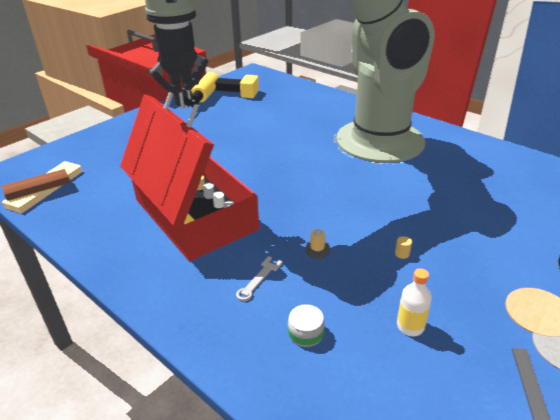

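The lid measures 59.2–59.8 degrees, the sleeve is on the gauge at (318,242), and the other things are undisturbed. The tool carries a 25 N radial preload, so I'll ease it 2 mm outward and raise the lid by half a degree.

In the tool's units: -0.0027 m is -0.0036, 0.0007 m is 0.0009.

{"name": "creep_tool", "arguments": {
  "increments": [
    [[0.0, 0, 0.0005, -0.0017, 0, 0, 0], [0.0, 0, 0.0009, -0.0036, 0, 0, 0], [0.0, 0, 0.0009, -0.0036, 0, 0, 0], [0.0, 0, 0.0009, -0.0036, 0, 0, 0]]
  ]
}}

```text
clock: 12.72
position: [0.6162, -0.1436, 0.2894]
tool_rot: [-3.141, -0.001, 1.35]
force: [-1.1, 5.5, -1.9]
grip_width: 0.0095
finger_force: 79.2
```

Relaxed. I'll re-measure the angle and check that it holds still.

{"name": "creep_tool", "arguments": {
  "increments": [
    [[0.0, 0, 0, 0, 0, 0, 0], [0.0, 0, 0, 0, 0, 0, 0], [0.0, 0, 0, 0, 0, 0, 0], [0.0, 0, 0, 0, 0, 0, 0]]
  ]
}}

```text
clock: 13.22
position: [0.6162, -0.1436, 0.2894]
tool_rot: [-3.141, -0.001, 1.35]
force: [-1.2, 5.3, -2.0]
grip_width: 0.0094
finger_force: 79.2
```

```bash
python3 - <<'E'
from h import *
print(bot.observe()['clock'])
for n in('scene','wrist','top'):
    c=calibration(n);p,d=grab_frame(n);X=cloud(c,d);hsv=cv2.cvtColor(p,40)
    q=X[((hsv[...,0]<8)|(hsv[...,0]>172))&(hsv[...,1]>150)&(d>0)&(X[...,2]>.14)&(X[...,2]<.33)&(np.linalg.norm(X[...,:2]-[.65,-.15],axis=-1)<.25)]
    k=np.ones(len(q),bool)
    for _ in range(25):
        m=np.median(q[k],0) if _<3 else q[k].mean(0);nn=np.linalg.svd(q[k]-m,full_matrices=False)[2][2];r=abs((q-m)@nn);k=r<max(.003,np.percentile(r,75))
    print(n,k.sum(),np.degrees(np.arccos(abs(nn[2]))))
E
```

```text
13.225
scene 4840 60.07760492589358
wrist 25668 58.800050765767914
top 743 58.66416887418741
```

```bash
python3 -c "
from workcell import job;print(job.job_done())"
```

```text
the job is handed in; nothing more can be done
None
```

The job is handed in at 13.4 s: the wide-bore sleeve is fully down on the gauge and released, the tight one still stands on the bench, and the arm holds the lid still at about 60 degrees (camera readings 58.7–60.1, arm travel 60.6).

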